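Click the water tank's cap shut

TASK

The water tank under the blue cap has been refilled, but its cap was left only part-way screwed down. Turn the blue cap clockwise until it is fully home and its ratchet clicks and slips at least once, then let go; leave the orange cap of the cleaner tank as it is.

Things in the scene. Friction and masses are not known exactly. Their poses are not given: they have to be found in the camera images.
- blue_grip (a point): Grip point on the blue cap's vertical turning axis, 118 mm above the worktop. Cap: knurled disc 68 mm across with an upright wing 60 mm long, 16 wide, 32 tall (94 to 126 mm above the worktop), on a low steel tank (90 x 110 x 74 mm) fixed to the worktop. x: along the wing to its white-marked end; z up; turns with the cap. Pinch the 16 mm (along y). The cap does not rise or sink as it turns.
- blue_plug (a joint): How far the blue cap's plug is screwed in, rad; grows as the cap turns clockwise seen from above; hard stop at 1.0 (fully home); starts at 0.3 to 0.65. Cap and plug turn together against thread friction (0.12 N m) until home.
- blue_click (a joint): Slip of the blue cap clockwise past its plug, rad; 0 until the plug is home. Turned on, a ball ratchet resists with up to about 0.35 N m, then clicks: one click is 0.35. Past mid-click (0.175) it snaps on to 0.35 (the plug may kick back up to 0.12); let go before, it springs back. So 1.05 rad clockwise from the start is always enough; more does no harm. A pin on the wing hops 2 mm at each click.
- orange_tip (a point): White-marked end of the orange cap's wing, 27 mm from that cap's axis, 118 mm above the worktop; x points outward along the wing, z up. The orange cap and its tank are like the blue ones but for colour; it is already home and must not be turned.

How it is judged:
At the end, for the whole second after the job is handed in: The blue cap's plug is home (0.85 rad or more of 1.0, so within about 9 degrees) and the cap has slipped past it by at least one click (0.28 rad or more) (value of joint blue_plug above 0.85 rad and value of joint blue_click above 0.28 rad); the robot touches nothing.
It fails at once if the orange cap is turned: the end of its wing moves more than 8 mm (distance of orange_tip from where it was at the start of the episode above 0.008 m).
It also fails if it takes over 29 s, if anything falls off the work surface, if the arm or the gripper's body presses on something with over 40 N, if the wrist force passes 120 N, or if a joint passes its speed limit or range.

ROBOT

A 7-joint arm with a two-finger parallel gripper is mounted at the origin on a cart in front of the work surface, level with it; the furniture and walls round the work are solid. World frame = base frame: x ahead of the robot, y to its left, z up, the work surface at z = 0. Lengths are in m, angles in rad, forces in N, time in s.
With the tool pointing down it reaches from about 0.35 to 0.775 m from the base axis. Payload 3.1 kg.
Tool frame: the origin (TCP) lies midway between the tips of the shut fingers; the grasp point (between the pads) lies 19 mm behind it; z points along the fingers, y is the line along which they close (so a half turn about z gives the same grasp; the last joint's range is limited). The gripper opens to 85 mm and grips with 20 to 120 N. Pads are 22 mm wide; open, the fingers measure 114 mm over their backs; the gripper's body (76 mm by 85 mm) begins 54 mm behind the grasp point. The pads swing forward as they close: fully open they stand 13 mm farther back than shut.
Start: joints at [-1.319, 0.311, 0.014, 1.512, -0.004, 1.319, -0.027], TCP at [0.159, 0.526, 0.231] pointing down, gripper open.
Joint ranges: [-2.7, 2.7], [-0.3, 1.91], [-1.27, 1.3], [0.12, 2.57], [-1.44, 4.58], [0.2, 2.03], [-3.05, 3.05]. Speed limits (rad/s): [2.79, 2.79, 3.14, 3.14, 3.14, 3.14, 3.14].

INTERFACE

Orientations are given as a 3x3 rotation matrix whose columns are the frame's x, y, z axes.
In Python, from plant import r, capture, calibration, sign_off gives the robot as it stands (r), with the cameras as plain functions and the job as plain functions.
- The arm moves only by the tool creep_tool, called after "Request:" as name(argument=value, ...), one argument or row to a line, values as JSON. Schema: {"type":"object","properties":{"increments":{"type":"object","properties":{"x":{"type":"array","items":{"type":"number"},"minItems":1,"maxItems":8},"y":{"type":"array","items":{"type":"number"},"minItems":1,"maxItems":8},"z":{"type":"array","items":{"type":"number"},"minItems":1,"maxItems":8},"ax":{"type":"array","items":{"type":"number"},"minItems":1,"maxItems":8},"ay":{"type":"array","items":{"type":"number"},"minItems":1,"maxItems":8},"az":{"type":"array","items":{"type":"number"},"minItems":1,"maxItems":8},"aperture":{"type":"array","items":{"type":"number"},"minItems":1,"maxItems":8}},"additionalProperties":false,"required":["x","y","z","ax","ay","az","aperture"]},"force":{"type":"number"},"only":{"type":"string"},"quiet":{"type":"boolean"},"lines":{"type":"string"}},"required":["increments"],"additionalProperties":false}. increments is an object with one list for each field, all of the same length, 1 to 8, a row being the entries at one place: x, y, z (the shift in fractions of the full range, 1 being 0.2 m), ax, ay, az (a rotation vector in parts of the range, where 1.0 means pi rad), aperture (the finger opening in m); each row shifts and turns the commanded pose from where the row before left it, along the tool's axes as they then stand; what a row does not reach is not made up. A row lasts 1/12 s, in which the tool goes at most 0.0417 m and 0.125 rad, less where a joint would pass 70% of its speed; a pose out of reach is approached as far as the arm can. The fingers move at their own pace and stop on an object; force is the grip in N (left out, the last holds). Time passes only in rows, so rows that do not move let the fingers close. The tool returns the time, the measured TCP pose, the force, the opening and the grip force at its end. only (a regular expression) keeps the lines of the reply that match it, lines (a string "A,B") keeps lines A to B, and quiet returns only ok. Shift and turn numbers lie between -1 and 1, and a call with a number outside is refused. Input that does not fit is refused with a message, and nothing moves.
- r.state(): the state, without advancing time (a new reading comes with each control period).
- capture(name): name is "scene" or "top" or "wrist"; returns the picture (384x512x3 uint8, blue, green, red); there is no depth.
- calibration(name): a dict with "K" (3x3 intrinsics, pixels), "cam_to_world" (4x4, takes a point from camera to world coordinates). Camera axes: x right, y down, z forward; pixel columns grow to the right and rows downward; lengths in m; the calibration is good to about 2 mm. A picture is of the moment at which its call begins: read the wrist's pose just before it. calibration takes no time and is no camera call; for the wrist camera it gives the pose at the moment of the call.
- sign_off(): hands the job in; it is judged then, once.
The state is a dict: "clock": time; "joint_pos": joint angles; "qd": joint speeds; "effort": joint torques, N m; "position": TCP position; "tool_rot": TCP orientation; "wrist_force": force on the tool from outside, world axes, zero at the start; "torque": the same for the moment, N m; "opening": finger opening in m; "grasp_force": force on a finger pad.
Only numpy, scipy, OpenCV 4.12 (cv2) and the standard library are available. Lean on these libraries where they do the work, as an engineer would, in place of code of your own. Each camera call takes 0.05 s, during which the arm holds its last target. There are 200 camera calls.

## Working session

There is one attempt and no reset: what is moved stays moved. The work goes in short steps, Python scripts to look and compute and a tool call to move; the robot and the scene stay as the last step left them, time stands still between calls to the robot, and variables do not carry over. Pictures are saved under pics/ and viewed, at most 10 in all, crops included, and the job is handed in when it is done.

```bash
ls; mkdir -p pics; python3 - <<'E'
from plant import r, capture, calibration, sign_off
import cv2,numpy as np
s=r.state();print(s)
a=capture("scene");b=capture("top")
cv2.imwrite("pics/a_scene.png",a);cv2.imwrite("pics/a_top.png",b)
cv2.imwrite("pics/a.png",cv2.resize(np.hstack([a,b]),(800,300)))
for n in("scene","top"):print(calibration(n))
E
```

```text
pics
plant.py
{'clock': 0.0, 'joint_pos': array([-1.31871258,  0.31174306,  0.01401622,  1.51307528, -0.00442295,
        1.31919598, -0.02720387]), 'qd': array([-0.00224892, -0.00104386, -0.0003452 ,  0.0004373 ,  0.00032781,
       -0.00068327,  0.00105447]), 'effort': array([ 8.85101349e-05, -3.79916632e+01,  1.46067836e-01, -2.30590492e+01,
        1.22675771e-02,  1.37706549e-02, -1.12472122e-05]), 'position': array([0.15904669, 0.52573143, 0.23020423]), 'tool_rot': array([[-9.57167822e-01,  2.89533048e-01, -6.12440908e-04],
       [ 2.89533684e-01,  9.57165036e-01, -2.31087520e-03],
       [-8.28677163e-05, -2.38921765e-03, -9.99997142e-01]]), 'wrist_force': array([-0.563293  ,  0.31789875, -0.26758563]), 'torque': array([-0.01246355, -0.05758323, -0.01677765]), 'grasp_force': 0.0, 'opening': 0.0854212657636791}
{'K': array([[352.08111679,   0.        , 253.17481   ],
       [  0.        , 352.08111679, 187.20796561],
       [  0.        ,   0.        ,   1.        ]]), 'cam_to_world': array([[ 0.60282172, -0.56643651,  0.5619214 ,  0.04612815],
       [-0.79786555, -0.43154523,  0.42092668, -0.30329189],
       [ 0.00406626, -0.70208147, -0.71208501,  0.74667228],
       [ 0.        ,  0.        ,  0.        ,  1.        ]])}
{'K': array([[347.24673635,   0.        , 255.34659469],
       [  0.        , 347.24673635, 192.90750727],
       [  0.        ,   0.        ,   1.        ]]), 'cam_to_world': array([[-0.01391409, -0.98250561,  0.1857125 ,  0.3466415 ],
       [-0.99978285,  0.01078884, -0.01782846,  0.03551192],
       [ 0.01551294, -0.18592024, -0.98244237,  0.98590201],
       [ 0.        ,  0.        ,  0.        ,  1.        ]])}
```

View pics/a_top.png

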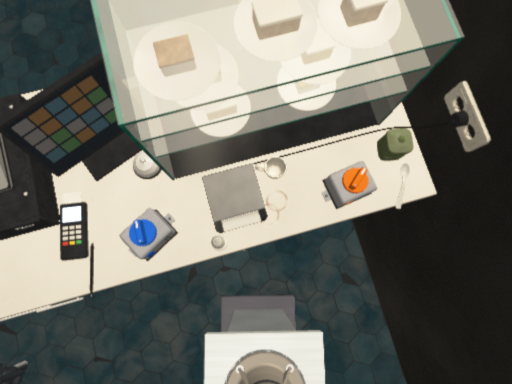

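View pics/a_scene.png

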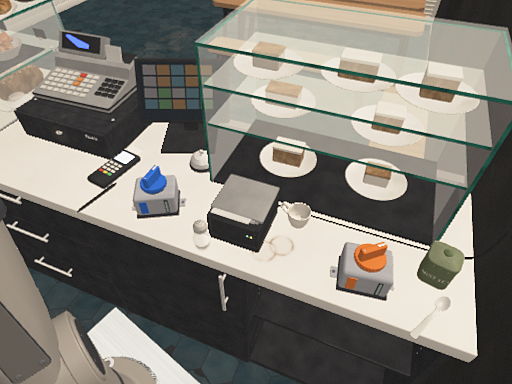

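```bash
cat > h.py <<'E'
import numpy as np
def ray(cal,uv,z):
    K,T=cal["K"],cal["cam_to_world"]
    d=T[:3,:3]@np.linalg.solve(K,[uv[0],uv[1],1.]);o=T[:3,3]
    return o+d*(z-o[2])/d[2]
def proj(cal,p):
    T=cal["cam_to_world"];c=cal["K"]@(T[:3,:3].T@(np.asarray(p)-T[:3,3]));return c[:2]/c[2]
E
python3 - <<'E'
from plant import r, capture, calibration, sign_off
from h import *
import cv2
a=cv2.imread("pics/a_top.png");b=cv2.imread("pics/a_scene.png")
out=np.hstack([cv2.resize(a[200:265,110:185],None,fx=5,fy=5,interpolation=cv2.INTER_CUBIC),cv2.resize(b[155:220,120:195],None,fx=5,fy=5,interpolation=cv2.INTER_CUBIC)])
cv2.imwrite("pics/crop.png",out)
for n,im in(("top",a),("scene",b)):
    h=cv2.cvtColor(im,cv2.COLOR_BGR2HSV);m=cv2.inRange(h,(100,150,80),(130,255,255))
    k,l,st,c=cv2.connectedComponentsWithStats(m)
    for i in range(1,k):
        if st[i,4]>60:print(n,st[i],c[i],ray(calibration(n),c[i],.1))
E
```

```text
top [129 220  27  26 502] [142.55976096 232.48804781] [0.41536026 0.30614121 0.1       ]
scene [140 166  26  28 456] [153.02850877 181.49561404] [0.41435309 0.30009691 0.1       ]
scene [139 203  10  10  69] [143.43478261 207.44927536] [0.33909672 0.24993608 0.1       ]
```

View pics/crop.png

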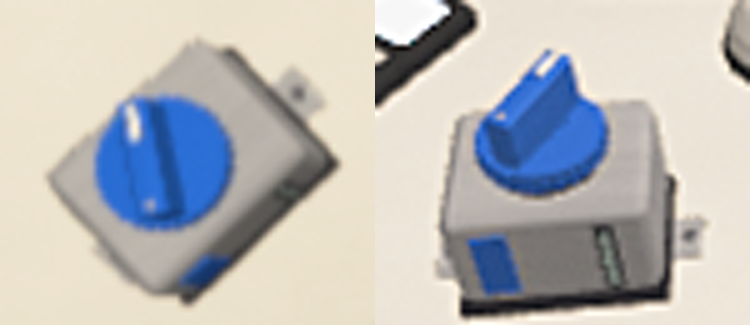

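```bash
python3 - <<'E'
from plant import r, capture, calibration, sign_off
from h import *
c=calibration("top")
e1=ray(c,(136.8,219.6),.126);e2=ray(c,(141,242.8),.126)
print(e1,e2,(e1+e2)/2,np.linalg.norm(e1-e2),np.arctan2(*(e1-e2)[1::-1]))
g=ray(c,(142.8,232.6),.094);print(g)
s=r.state();R=s["tool_rot"];d=np.r_[g[:2],.22]-s["position"];print(R.T@d, np.arctan2(R[1,1],R[0,1]))
cw=calibration("wrist")["cam_to_world"];print(R.T@(cw[:3,3]-s["position"]),R.T@cw[:3,:3])
E
```

```text
[0.4452771  0.31382767 0.126     ] [0.38829242 0.30082962 0.126     ] [0.41678476 0.30732864 0.126     ] 0.05844829732932663 0.22426044524193905
[0.41553372 0.30735232 0.094     ]
[-0.3087393  -0.1348035   0.01062921] 1.2770591214413327
[ 0.07077323 -0.00029966 -0.14336495] [[ 3.37472026e-04 -9.59414487e-01 -2.81999519e-01]
 [ 9.99999870e-01  2.16170385e-04  4.61259594e-04]
 [-3.81579192e-04 -2.81999638e-01  9.59414435e-01]]
```

Careful with the scale: shifts go in shares of 0.2 m and turns go in shares of pi rad. That gives: -0.037 m is -0.185, -0.036 m is -0.18.

Request:
creep_tool(
  increments={"x": [-0.1,-0.18,-0.185,-0.185,-0.185,-0.185,-0.185,-0.185],"y": [-0.04,-0.08,-0.08,-0.08,-0.08,-0.08,-0.08,-0.08],"z": [0,0,0,0,0,0,0,0],"ax": [0,0,0,0,0,0,0,0],"ay": [0,0,0,0,0,0,0,0],"az": [0,0,0,0,0,0,0,0],"aperture": [0.085,0.085,0.085,0.085,0.085,0.085,0.085,0.085]},
)

```text
clock: 0.77
position: [0.3915, 0.3294, 0.231]
tool_rot: [[-0.957, 0.289, -0.001], [0.289, 0.957, -0.0], [0.0, -0.0, -1.0]]
wrist_force: [0.7, 0.8, 0.7]
opening: 0.0851
grasp_force: 0.0
```

Request:
creep_tool(
  increments={"x": [-0.1,-0.05,0,0,0,0,0,0],"y": [-0.05,-0.025,0,0,0,0,0,0],"z": [0,0,0,0,0,0,0,0],"ax": [0,0,0,0,0,0,0,0],"ay": [0,0,0,0,0,0,0,0],"az": [0,0,-0.035,-0.035,-0.035,-0.035,-0.0255,0],"aperture": [0.085,0.085,0.085,0.085,0.085,0.085,0.085,0.085]},
)

```text
clock: 1.43
position: [0.4135, 0.3094, 0.2309]
tool_rot: [[-0.974, -0.228, -0.002], [-0.228, 0.974, 0.0], [0.002, 0.001, -1.0]]
wrist_force: [-0.6, 0.0, -0.1]
opening: 0.0853
grasp_force: 0.0
```

```bash
cat > look.py <<'E'
from plant import r, capture, calibration, sign_off
from h import *
import cv2,sys
s=r.state();c=calibration("wrist");im=capture("wrist");cv2.imwrite(sys.argv[1],im)
R=s["tool_rot"];print(s["clock"],s["position"],np.arctan2(R[1,1],R[0,1]),s["joint_pos"],s["wrist_force"],s["torque"])
np.savez("cal.npz",**c)
E
python3 look.py pics/w1.png
```

```text
1.4333 [0.4135011  0.309381   0.23085448] 1.8009574582858296 [-0.79364188  0.24238736  0.1474074   1.60589142 -0.03797528  1.29715487
  1.16078136] [-0.57485993  0.04875861 -0.05723907] [-0.06257764  0.02584623 -0.01083957]
```

View pics/w1.png

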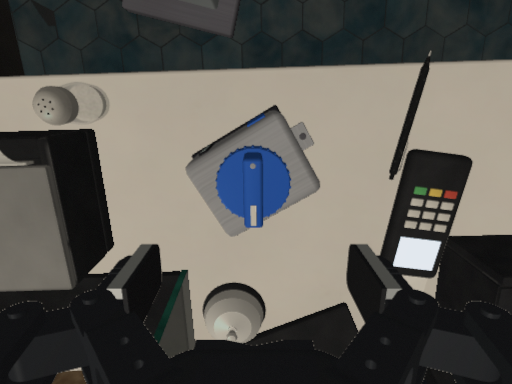

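```bash
python3 - <<'E'
from plant import r, capture, calibration, sign_off
from h import *
import cv2
c=dict(np.load("cal.npz"));im=cv2.imread("pics/w1.png")
h=cv2.cvtColor(im,cv2.COLOR_BGR2HSV)[140:240,205:300];m=cv2.inRange(h,(100,150,60),(130,255,255))
n,l,st,ce=cv2.connectedComponentsWithStats(m);i=1+st[1:,4].argmax()
(x,y),rad=cv2.minEnclosingCircle(cv2.findContours((l==i).astype('u1'),0,2)[0][0]);print(st[i],x+205,y+140,rad)
g=ray(c,(253.5,182.5),.094)
e1=ray(c,(253.7,227),.126);e2=ray(c,(253,153),.126);e=e1-e2
print(g,(e1+e2)/2,np.linalg.norm(e),np.arctan2(e[1],e[0]))
s=r.state();t=(e1+e2)/2;print(s["tool_rot"].T@(np.r_[t[:2],.118-.019]-s["position"]))
E
```

```text
[  11    6   75   81 4109] 252.5 185.9124984741211 40.61115264892578
[0.41643227 0.3092787  0.094     ] [0.41545182 0.30893256 0.126     ] 0.06274379497099052 0.23919691990966857
[-0.00180095 -0.00070715  0.13189718]
```

Converted, 0.035 m is 0.175, 0.03 m is 0.15, 0.008 rad is 0.0025.

Request:
creep_tool(
  increments={"x": [-0.005,-0.005,0,0,0,0],"y": [-0.0025,0,0,0,0,0],"z": [0.15,0.175,0.175,0.11,0.04,0],"ax": [0,0,0,0,0,0],"ay": [0,0,0,0,0,0],"az": [0.0025,0,0,0,0,0],"aperture": [0.06,0.05,0.05,0.05,0.05,0.05]},
)

```text
clock: 1.98
position: [0.415, 0.3074, 0.0991]
tool_rot: [[-0.976, -0.216, -0.004], [-0.216, 0.976, -0.003], [0.005, -0.002, -1.0]]
wrist_force: [0.3, 0.1, 0.7]
opening: 0.0497
grasp_force: 0.0
```

Request:
creep_tool(
  increments={"x": [0,0,0,0,0,0],"y": [0,0,0,0,0,0],"z": [0,0,0,0,0,0],"ax": [0,0,0,0,0,0],"ay": [0,0,0,0,0,0],"az": [0,0,0,0,0,0],"aperture": [0,0,0,0,0,0]},
  force=60,
)

```text
clock: 2.48
position: [0.4184, 0.3097, 0.1036]
tool_rot: [[-0.976, -0.217, 0.004], [-0.217, 0.976, 0.004], [-0.004, 0.003, -1.0]]
wrist_force: [-0.4, 0.5, 5.6]
opening: 0.0149
grasp_force: 60.3
```

```bash
python3 look.py pics/w2.png
```

```text
2.4833 [0.4183873  0.3097012  0.10359511] 1.7893595131462001 [-0.78129434  0.35778006  0.14189498  1.78434178 -0.0599099   0.99840193
  1.17329609] [-0.39067112  0.47858503  5.59297523] [0.17582199 0.117484   0.03649549]
```

Gripped on the wing (opening 15 mm); now turn clockwise.

Converted, -0.003 m is -0.015, 0.1 rad is 0.0318.

Request:
creep_tool(
  increments={"x": [0,0,0,0,0,0],"y": [0,0,0,0,0,0],"z": [-0.015,0,0,0,0,0],"ax": [0,0,0,0,0,0],"ay": [0,0,0,0,0,0],"az": [0,0.0255,0.0318,0.0318,0.0318,0.0318],"aperture": [0,0,0,0,0,0]},
  force=80,
)

```text
clock: 3.03
position: [0.4182, 0.3092, 0.1039]
tool_rot: [[-0.965, 0.263, 0.003], [0.263, 0.965, 0.002], [-0.002, 0.003, -1.0]]
wrist_force: [3.8, 2.9, -7.7]
opening: 0.0144
grasp_force: 80.6
```

Request:
creep_tool(
  increments={"x": [0,0,0,0,0,0,0],"y": [0,0,0,0,0,0,0],"z": [0,0,0,0,0,0,0],"ax": [0,0,0,0,0,0,0],"ay": [0,0,0,0,0,0,0],"az": [0.0318,0.0318,0.0318,0.0318,0.0318,0.0318,0],"aperture": [0,0,0,0,0,0,0]},
)

```text
clock: 3.62
position: [0.4179, 0.3087, 0.1039]
tool_rot: [[-0.65, 0.76, 0.002], [0.76, 0.65, 0.001], [-0.001, 0.002, -1.0]]
wrist_force: [3.2, 2.4, -7.3]
opening: 0.0143
grasp_force: 80.5
```

```bash
python3 look.py pics/w3.png
```

```text
3.6167 [0.41791535 0.30866875 0.10387045] 0.7069923140701966 [-0.94846512  0.36840889  0.35632242  1.79044928 -0.1486392   1.00660297
  0.17233435] [ 3.17843249  2.42900044 -7.32878837] [ 0.63921122 -0.91014826 -0.09506824]
```

View pics/w3.png

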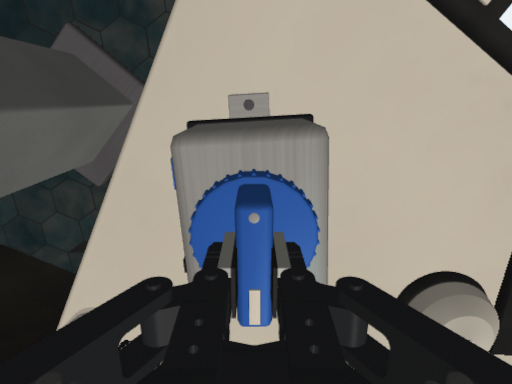

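The wing has followed the fingers (~1.08 rad). I continue in small steps while reading the torque to confirm the ratchet.

Converted, 0.05 rad is 0.0159.

```bash
t(){ python3 -c "
from plant import r, capture, calibration, sign_off;import numpy as np
s=r.state();R=s['tool_rot'];print('YAW',round(np.arctan2(R[1,1],R[0,1]),3),'TZ',s['torque'].round(3))"; }
```

Request:
creep_tool(
  increments={"x": [0,0],"y": [0,0],"z": [0,0],"ax": [0,0],"ay": [0,0],"az": [0.0159,0],"aperture": [0,0]},
  lines="1,1",
)

```text
clock: 3.83
```

```bash
t
```

```text
YAW 0.661 TZ [ 0.719 -0.982  0.017]
```

Request:
creep_tool(
  increments={"x": [0,0],"y": [0,0],"z": [0,0],"ax": [0,0],"ay": [0,0],"az": [0.0159,0],"aperture": [0,0]},
  lines="1,1",
)

```text
clock: 4.0
```

```bash
t
```

```text
YAW 0.611 TZ [ 0.712 -0.973  0.063]
```

Request:
creep_tool(
  increments={"x": [0,0],"y": [0,0],"z": [0,0],"ax": [0,0],"ay": [0,0],"az": [0.0159,0],"aperture": [0,0]},
  lines="1,1",
)

```text
clock: 4.17
```

```bash
t
```

```text
YAW 0.562 TZ [ 0.657 -1.046  0.325]
```

Request:
creep_tool(
  increments={"x": [0,0],"y": [0,0],"z": [0,0],"ax": [0,0],"ay": [0,0],"az": [0.0159,0],"aperture": [0,0]},
  lines="1,1",
)

```text
clock: 4.33
```

```bash
t
```

```text
YAW 0.513 TZ [ 0.683 -1.07   0.198]
```

Request:
creep_tool(
  increments={"x": [0,0],"y": [0,0],"z": [0,0],"ax": [0,0],"ay": [0,0],"az": [0.0159,0],"aperture": [0,0]},
  lines="1,1",
)

```text
clock: 4.5
```

```bash
t
```

```text
YAW 0.46 TZ [ 0.719 -1.    -0.094]
```

Request:
creep_tool(
  increments={"x": [0,0],"y": [0,0],"z": [0,0],"ax": [0,0],"ay": [0,0],"az": [0.0159,0],"aperture": [0,0]},
  lines="1,1",
)

```text
clock: 4.67
```

```bash
t
```

```text
YAW 0.41 TZ [ 0.701 -0.977 -0.127]
```

Request:
creep_tool(
  increments={"x": [0,0],"y": [0,0],"z": [0,0],"ax": [0,0],"ay": [0,0],"az": [0.0159,0],"aperture": [0,0]},
  lines="1,1",
)

```text
clock: 4.83
```

```bash
t
```

```text
YAW 0.36 TZ [ 0.7   -1.01  -0.108]
```

Request:
creep_tool(
  increments={"x": [0,0],"y": [0,0],"z": [0,0],"ax": [0,0],"ay": [0,0],"az": [0.0159,0],"aperture": [0,0]},
  lines="1,1",
)

```text
clock: 5.0
```

```bash
t
```

```text
YAW 0.311 TZ [ 0.714 -0.958  0.059]
```

The torque rises to 0.33 N m and then snaps negative, repeating every 0.35 rad. So the ratchet has clicked, probably twice. I'll press a little further to seat the plug, then release and rise.

Converted, 0.04 rad is 0.0127.

Request:
creep_tool(
  increments={"x": [0,0,0],"y": [0,0,0],"z": [0,0,0],"ax": [0,0,0],"ay": [0,0,0],"az": [0.0127,0.0127,0],"aperture": [0,0,0]},
)

```text
clock: 5.25
position: [0.4174, 0.3084, 0.1039]
tool_rot: [[-0.23, 0.973, 0.001], [0.973, 0.23, 0.0], [0.0, 0.001, -1.0]]
wrist_force: [4.2, 3.2, -9.0]
opening: 0.0143
grasp_force: 80.4
```

```bash
python3 -c "
from plant import r, capture, calibration, sign_off;print(r.state()['torque'])"
```

```text
[ 0.67633889 -0.94652728  0.23520044]
```

Request:
creep_tool(
  increments={"x": [0,0,0,0,0],"y": [0,0,0,0,0],"z": [0,0,0,0,0],"ax": [0,0,0,0,0],"ay": [0,0,0,0,0],"az": [0,0,0,0,0],"aperture": [0.05,0.05,0.05,0.05,0.05]},
)

```text
clock: 5.67
position: [0.417, 0.3079, 0.1047]
tool_rot: [[-0.227, 0.974, -0.0], [0.974, 0.227, 0.0], [0.0, -0.0, -1.0]]
wrist_force: [0.6, 0.3, -0.4]
opening: 0.0499
grasp_force: 0.0
```

Request:
creep_tool(
  increments={"x": [0,0,0,0,0,0,0],"y": [0,0,0,0,0,0,0],"z": [-0.075,-0.15,-0.175,-0.175,-0.075,0,0],"ax": [0,0,0,0,0,0,0],"ay": [0,0,0,0,0,0,0],"az": [0,0,0,0,0,0,0],"aperture": [0.05,0.05,0.05,0.05,0.05,0.05,0.05]},
)

```text
clock: 6.25
position: [0.4175, 0.3082, 0.2354]
tool_rot: [[-0.227, 0.974, 0.002], [0.974, 0.227, 0.002], [0.001, 0.002, -1.0]]
wrist_force: [0.4, 0.4, -0.8]
opening: 0.0502
grasp_force: 0.0
```

```bash
python3 look.py pics/w4.png
```

```text
6.25 [0.41746378 0.30818828 0.23538207] 0.2291957779173604 [-1.05483204  0.25616336  0.48332512  1.60467245 -0.12284908  1.30868377
 -0.32411411] [ 0.36055476  0.38393801 -0.78064012] [-0.07152595 -0.00034361  0.01867209]
```

View pics/w4.png

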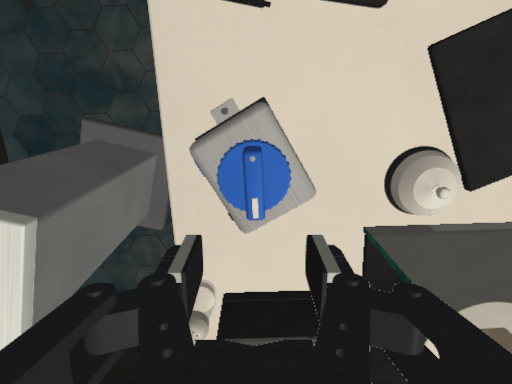

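The wing stands about 1.5 rad clockwise of where it started: white mark at (255,209), pivot end at (253,155). The gripper is clear and nothing else has moved, so I'm handing in.

```bash
python3 -c "
from plant import r, capture, calibration, sign_off;print(sign_off())"
```

```text
the job is handed in; nothing more can be done
None
```

I turned the blue cap about 1.5 rad clockwise, past its stop, and felt the ratchet click in the wrist torque; I then let go, kept clear of the orange cap, and handed in at about 6.3 s (no verdict was returned).

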